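# Pack and hold the loose rice bar in the cutting box

## Robot

A 6-joint arm with a two-finger parallel gripper is mounted at the origin on the work surface. World frame = base frame: x ahead of the robot, y to its left, z up, the work surface at z = 0. Lengths are in mm, angles in degrees, forces in N, time in s.
With the tool pointing down it reaches from about 350 to 850 mm from the base axis. Payload 8.1 kg.
Tool frame: the origin (TCP) lies midway between the tips of the shut fingers; the grasp point (between the pads) lies 19 mm behind it; z points along the fingers, y is the line along which they close (so a half turn about z gives the same grasp; the last joint's range is limited). The gripper opens to 85 mm and grips with 20 to 120 N. Pads are 22 mm wide; open, the fingers measure 114 mm over their backs; the gripper's body (76 mm by 85 mm) begins 54 mm behind the grasp point. The pads swing forward as they close: fully open they stand 13 mm farther back than shut.
Start: joints at [66.326, 7.471, 85.268, -0, 87.261, -4.893], TCP at [193.155, 568.064, 231.292] pointing down, gripper open.
Joint ranges: [-169.43, 169.43], [-51.17, 129.36], [1.28, 143.12], [-76.62, 256.62], [0, 156.53], [-152.29, 152.29]. Speed limits (degrees/s): [136.94, 136.94, 159.86, 180, 180, 180].

## Interface

Orientations are given as [roll, pitch, yaw] about the fixed x, y, z axes, in that order (R = Rz(yaw) Ry(pitch) Rx(roll)).
In Python, from bench import sense, snapshot, camera_params, hand_in, masks_of, pinpoint gives the robot as it stands.
- The arm moves only by the tool step_arm, never from a script. Its argument "targets" is a list of rows, each an object with "angular": the turn, a rotation vector about the tool's x, y, z scaled (see below), a list of three; "dp": the shift along the tool's x, y, z scaled (see below), a list of three; "fingers": the closure, from 0 (fully open) to 1 (shut). A call has exactly 8 rows; each row is the pose to reach, as a shift and turn from the pose commanded when the call began, along the tool's axes at that moment, turning the shorter way round; what a row does not reach only later rows make up. The controller multiplies each number of a shift by 0.2 m and each number of a turn by 180 degrees. A row lasts 1/8 s, in which the tool goes at most 62.5 mm and 10.7 degrees, less where a joint would pass 70% of its speed; a pose out of reach is approached as far as the arm can. A call with a number of a shift or a turn outside -1 to 1 is refused whole. A call with a gripper value outside its range is refused whole. The fingers move at their own pace and stop on an object; "newtons" is the grip in N (left out, the last holds). Time passes only in rows, so rows that repeat a pose let the fingers close, or fill a call up. It gives the time, the measured TCP pose, the force, the opening and the grip force at its end, in the units of the state.
- sense(): the state, without advancing time (a new reading comes with each control period).
- snapshot(name): name is "scene" or "top" or "wrist"; returns the picture (384x512x3 uint8, blue, green, red); there is no depth.
- camera_params(name): a dict with "vfov" (degrees; the focal length in pixels is half the picture's height over the tangent of half this angle, whatever the lens; pixels are square), "cx", "cy" (the principal point, pixels), "R" (3x3) and "t" (3): a world point X has camera coordinates R X + t. Camera axes: x right, y down, z forward; pixel columns grow to the right and rows downward; lengths in mm; the calibration is good to about 2 mm. A picture is of the moment at which its call begins: read the wrist's pose just before it. camera_params takes no time and is no camera call; for the wrist camera it gives the pose at the moment of the call.
- hand_in(): hands the job in; it is judged then, once.
Trained networks look in the newest picture that a camera, given by its name, has taken for a name from the list of things; names that differ only in an ending like _2 or _b are one class to them, and where a whole thing is asked for, a point or a joint stands for the part that bears it (a point fixed in the world has none). Each returns a list of dicts, best first, with "conf" (0 to 1); they miss things now and then, are a little off and sometimes report something else, mostly with a low value. They report only what shows in the picture. A call takes as long as a camera call. They do not tell look-alikes from the thing itself.
- masks_of(camera, label): "pixels" (384x512 bool, what is visible of it) and "at" ([column, row] in pixels, amid what is visible of it).
- pinpoint(camera, label): "at" ([column, row] in pixels: a listed point, or the origin of a listed thing).
The state is a dict: "time": time; "joint_pos": joint angles; "qd": joint speeds; "joint_efforts": joint torques, N m; "tool_pos": TCP position; "tcp_rot": TCP orientation; "ft_force": force on the tool from outside, world axes, zero at the start; "wrist_torque": the same for the moment, N m; "finger_gap": finger opening in mm; "grip_force": force on a finger pad.
Only numpy, scipy, OpenCV 4.12 (cv2) and the standard library are available. Lean on these libraries where they do the work, as an engineer would, in place of code of your own. Each camera call takes 0.05 s, during which the arm holds its last target. There are 200 camera calls.

## Task

Two puffed-rice bars lie end to end in the wooden cutting box, and the narrower one is loose and askew. Take the wooden packing block, slide it upright, right down, into the gap beside that bar - the only gap wide enough for it, so do not force it in beside the wider bar - and with it push the narrower bar squarely flush against the high back fence, firmly but without crushing it, leaving the wider bar, jar, mug and knife where they are. Finish while still gripping the block and holding the bar pressed flush against the fence, ready for the knife: do not let go.

Things in the scene. Friction and masses are not known exactly. Their poses are not given: they have to be found in the camera images.
- cutting_box: Fixed wooden cutting box, open at the top and both ends. Origin: centre of its underside, on the table; x points across the channel from low rail to high fence, y along the channel, z up. Base 134 (x) x 310 (y) x 15 mm: channel floor at z = 15 mm. Rail's inner face at x = -42 mm, fence's at x = +42 mm; both 20 mm thick, 264 mm long, slotted for the knife. Rail top z = 55, fence top z = 70 mm.
- fence: The high back wall of the cutting box, fixed to it; same origin and axes as the cutting box. Inner face at x = +42 mm, 20 mm thick, top 70 mm above the table.
- narrow_bar: The narrower puffed-rice bar, loose, about 60 g: 48 (x) x 110 (y) x 40 mm high, lying on the channel floor in one half of the channel (either), about 62 mm from the box's middle, a few mm off the fence, askew by up to 0.09 rad. Origin: middle of its fence-side lower edge; x points towards the fence, y along the bar, z up.
- narrow_bar_center (a point): Centre of the narrower bar, half-way up (20 mm above the channel floor); axes as the bar: x across towards the fence (half-width 24 mm), y along it (half-length 55 mm), z up.
- wide_bar: The wider puffed-rice bar, loose, about 85 g: 70 (x) x 110 (y) x 40 mm high, in the other half of the channel, under 12 mm free on each side. Must stay where it is. Origin: middle of its fence-side lower edge; axes as for the narrower bar.
- wide_bar_center (a point): Centre of the wider bar, half-way up; x across (half-width 35 mm), y along it (half-length 55 mm), z up.
- packing_block: Hardwood packing block, loose, about 85 g, standing on the table left or right of the box: an 18 mm thick board (its x) with a foot 80 mm long (its y) and 52 mm high, lower edge relieved 2 mm all round, and on its middle an upright grip 36 mm long, rising to 105 mm above the underside. Origin: centre of its underside; z up. Looks the same turned by half a turn.
- block_grip (a point): Centre of the block's upright grip, 74 mm above its underside, where it is best gripped across its 18 mm thickness (along its x axis); axes as the block: x through the thickness, y along the foot, z up.
- peanut_jar: Closed jar, 76 mm across, 120 mm high, standing on the side of the box opposite to the block. Origin: centre of its underside. Leave alone.
- mug: White plastic mug, 76 mm across, 85 mm high, beyond the box. Origin: centre of its underside. Leave alone.
- knife: Long knife lying flat on the table beyond the box, about 350 mm long, along its y axis: handle 120 mm to +y, blade 40 x 230 mm to -y, at most 18 mm high. Origin: on the table where blade and handle meet. Leave alone.
Mind the look-alikes: they are no part of the job. Of the things shaped like the packing_block, the wooden one is meant.

How it is judged:
By the outcome, as a careful person would: the job done as asked, in the order asked, and still so for the second after the job is handed in, while the arm keeps its last pose, push and grip.
It also fails if it takes over 45 s, if anything falls off the work surface, if the arm or the gripper's body presses on something with over 40 N, if the wrist force passes 120 N, or if a joint passes its speed limit or range.

## Working session

There is one attempt and no reset: what is moved stays moved. The work goes in short steps, Python scripts to look and compute and a tool call to move; the robot and the scene stay as the last step left them, time stands still between calls to the robot, and variables do not carry over. Pictures are saved under pics/ and viewed, at most 10 in all, crops included, and the job is handed in when it is done.

Besides the shell and the picture viewer there is one more tool, called after ">>>" as name(argument=value, ...), one argument or row to a line, values as JSON. step_arm: Moves the arm, as the interface text tells. Its arguments: {"type":"object","properties":{"targets":{"type":"array","items":{"type":"object","properties":{"angular":{"type":"array","items":{"type":"number","minimum":-1,"maximum":1}},"dp":{"type":"array","items":{"type":"number","minimum":-1,"maximum":1}},"fingers":{"type":"number"}}}},"newtons":{"type":"number"}},"required":["targets"]}

```bash
mkdir -p pics
cat > h.py <<'E'
import numpy as np, cv2
from bench import *
from scipy.spatial.transform import Rotation as Ro
def ray(cam,px,P=None):
    P=P or camera_params(cam); f=192/np.tan(np.radians(P['vfov'])/2)
    R=np.array(P['R']);t=np.array(P['t'])
    d=R.T@np.array([(px[0]-P['cx'])/f,(px[1]-P['cy'])/f,1]); return -R.T@t,d
def atz(cam,px,z,P=None):
    o,d=ray(cam,px,P); return o+d*(z-o[2])/d[2]
def proj(cam,X,P=None):
    P=P or camera_params(cam); f=192/np.tan(np.radians(P['vfov'])/2)
    c=np.array(P['R'])@np.array(X,float)+np.array(P['t']); return f*c[0]/c[2]+P['cx'],f*c[1]/c[2]+P['cy']
E
python3 - <<'E'
from h import *
a=snapshot("top");b=snapshot("scene")
cv2.imwrite("pics/a.png",cv2.resize(a,(800,600)));cv2.imwrite("pics/b.png",cv2.resize(b,(800,600)))
for c in("top","scene"):
  P=camera_params(c);print(c,P['vfov'],P['cx'],P['cy'],np.round(-np.array(P['R']).T@np.array(P['t'])))
  for l in("cutting_box","narrow_bar_center","wide_bar_center","packing_block","block_grip","peanut_jar","mug","knife"):
    z={"narrow_bar_center":35,"wide_bar_center":35,"block_grip":74}.get(l,0)
    print(l,[(np.round(r['at'],1).tolist(),round(r['conf'],2),np.round(atz(c,r['at'],z)).tolist()) for r in pinpoint(c,l)[:3]])
print(sense())
E
```

```text
top 43.003809395819424 257.7140800662407 185.83470025806452 [ 344.   -8. 1161.]
cutting_box [([285.7, 193.5], 0.68, [577.0, -49.0, 0.0]), ([258.1, 110.0], 0.25, [784.0, 38.0, 0.0])]
narrow_bar_center [([263.5, 178.6], 0.77, [601.0, 7.0, 35.0])]
wide_bar_center [([312.9, 195.3], 0.69, [572.0, -112.0, 35.0])]
packing_block [([393.3, 258.3], 0.79, [446.0, -315.0, 0.0]), ([370.7, 303.8], 0.6, [336.0, -267.0, 0.0]), ([314.7, 185.6], 0.27, [603.0, -118.0, 0.0])]
block_grip [([264.4, 167.9], 0.68, [617.0, 7.0, 74.0]), ([379.2, 306.2], 0.61, [333.0, -269.0, 74.0]), ([400.8, 255.1], 0.6, [448.0, -311.0, 74.0])]
peanut_jar [([128.2, 233.5], 0.72, [444.0, 317.0, 0.0])]
mug [([158.8, 125.8], 0.81, [719.0, 282.0, 0.0])]
knife [([259.7, 108.9], 0.63, [787.0, 34.0, 0.0])]
scene 53.35997832619828 258.9898159730284 192.79021210480985 [1056. -220.  878.]
cutting_box [([240.1, 223.5], 0.95, [575.0, -45.0, 0.0])]
narrow_bar_center [([264.6, 218.8], 0.78, [608.0, 10.0, 35.0]), ([120.7, 206.2], 0.26, [416.0, -315.0, 35.0])]
wide_bar_center [([213.7, 226.3], 0.84, [574.0, -116.0, 35.0])]
packing_block [([1
[... 382 characters left out ...]
, 34.0, 0.0])]
{'time': 0.9, 'joint_pos': array([ 6.63242606e+01,  7.46917661e+00,  8.52672071e+01, -1.07334006e-03,
        8.72624048e+01, -4.89309058e+00]), 'qd': array([-0.01163031,  0.00335174,  0.04688411,  0.03824402,  0.04126425,
        0.04302513]), 'joint_efforts': array([ 1.39554933e-03, -5.69318819e+01, -5.00865054e+01,  5.59524847e-05,
        1.10287936e-03,  4.47306047e-05]), 'tool_pos': array([193.17471221, 568.05677853, 231.31866981]), 'tcp_rot': array([1.79998884e+02, 1.17154572e-03, 1.61217402e+02]), 'ft_force': array([-0.599733  ,  0.1977483 , -0.31823688]), 'wrist_torque': array([ 0.01033499, -0.01245999,  0.01873805]), 'grip_force': 0.0, 'finger_gap': 85.1518431998955}
```

View pics/a.png

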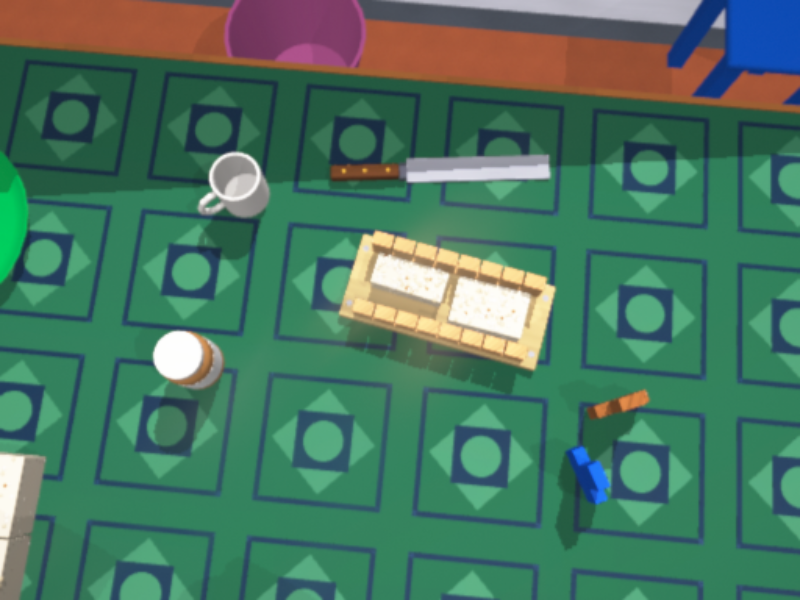

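View pics/b.png

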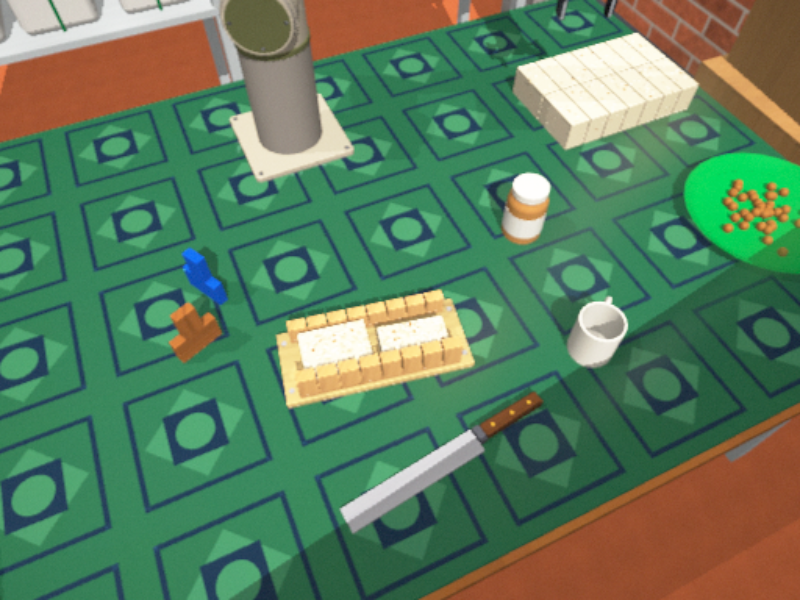

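The top view shows the wooden block at about (618,405), with the blue look-alike close by at (588,475). The box runs from (350,300) to (545,310), with the fence on the far side, away from the robot. The narrow bar is in the left half, at about (410,278). I'll move towards the block now, passing over the jar at z=231.

>>> step_arm(
  targets=[
    {"dp": [-1, -1, 0], "angular": [0, 0, 0], "fingers": 0.4},
    {"dp": [-1, -1, 0], "angular": [0, 0, 0], "fingers": 0.4},
    {"dp": [-1, -1, 0], "angular": [0, 0, 0], "fingers": 0.4},
    {"dp": [-1, -1, 0], "angular": [0, 0, 0], "fingers": 0.4},
    {"dp": [-1, -1, 0], "angular": [0, 0, 0], "fingers": 0.4},
    {"dp": [-1, -1, 0], "angular": [0, 0, 0], "fingers": 0.4},
    {"dp": [-1, -1, 0], "angular": [0, 0, 0], "fingers": 0.4},
    {"dp": [-1, -1, 0], "angular": [0, 0, 0], "fingers": 0.4},
  ],
)

```text
time: 1.9
tool_pos: [317.7, 315.2, 231.3]
tcp_rot: [180.0, -0.0, 161.3]
ft_force: [-0.3, -0.1, 0.8]
finger_gap: 51.1
grip_force: 0.0
```

>>> step_arm(
  targets=[
    {"dp": [-1, -1, 0], "angular": [0, 0, 0.3], "fingers": 0.4},
    {"dp": [-1, -1, 0], "angular": [0, 0, 0.3], "fingers": 0.4},
    {"dp": [-1, -1, 0], "angular": [0, 0, 0.3], "fingers": 0.4},
    {"dp": [-1, -1, 0], "angular": [0, 0, 0.3], "fingers": 0.4},
    {"dp": [-1, -1, 0], "angular": [0, 0, 0.3], "fingers": 0.4},
    {"dp": [-1, -1, 0], "angular": [0, 0, 0.3], "fingers": 0.4},
    {"dp": [-1, -1, 0], "angular": [0, 0, 0.3], "fingers": 0.4},
    {"dp": [-1, -1, 0], "angular": [0, 0, 0.3], "fingers": 0.4},
  ],
)

```text
time: 2.9
tool_pos: [442.7, 61.9, 231.2]
tcp_rot: [-180.0, -0.0, 107.4]
ft_force: [0.0, -0.4, -0.6]
finger_gap: 51.0
grip_force: 0.0
```

>>> step_arm(
  targets=[
    {"dp": [-0.92, -0.3, 0], "angular": [0, 0, 0], "fingers": 0.4},
    {"dp": [-0.92, -0.3, 0], "angular": [0, 0, 0], "fingers": 0.4},
    {"dp": [-0.92, -0.3, 0], "angular": [0, 0, 0], "fingers": 0.4},
    {"dp": [-0.92, -0.3, 0], "angular": [0, 0, 0], "fingers": 0.4},
    {"dp": [-0.92, -0.3, 0], "angular": [0, 0, 0], "fingers": 0.4},
    {"dp": [-0.92, -0.3, 0], "angular": [0, 0, 0], "fingers": 0.4},
    {"dp": [-0.92, -0.3, 0], "angular": [0, 0, 0], "fingers": 0.4},
    {"dp": [-0.92, -0.3, 0], "angular": [0, 0, 0], "fingers": 0.4},
  ],
)

```text
time: 3.9
tool_pos: [440.4, -132.0, 231.4]
tcp_rot: [180.0, 0.0, 107.3]
ft_force: [0.3, 0.3, -0.6]
finger_gap: 51.3
grip_force: 0.0
```

>>> step_arm(
  targets=[
    {"dp": [-0.83, -0.24, 0], "angular": [0, 0, 0], "fingers": 0.4},
    {"dp": [-0.83, -0.24, 0], "angular": [0, 0, 0], "fingers": 0.4},
    {"dp": [-0.83, -0.24, 0], "angular": [0, 0, 0], "fingers": 0.4},
    {"dp": [-0.83, -0.24, 0], "angular": [0, 0, 0], "fingers": 0.4},
    {"dp": [-0.83, -0.24, 0], "angular": [0, 0, 0], "fingers": 0.4},
    {"dp": [-0.83, -0.24, 0], "angular": [0, 0, 0], "fingers": 0.4},
    {"dp": [-0.83, -0.24, 0], "angular": [0, 0, 0], "fingers": 0.4},
    {"dp": [-0.83, -0.24, 0], "angular": [0, 0, 0], "fingers": 0.4},
  ],
)

```text
time: 4.9
tool_pos: [443.7, -305.1, 231.5]
tcp_rot: [180.0, 0.0, 107.3]
ft_force: [0.8, -0.3, -0.3]
finger_gap: 51.0
grip_force: 0.0
```

Run:
```python
from h import *
P=camera_params("wrist");a=snapshot("wrist")
cv2.imwrite("pics/c.png",a);np.save("c.npy",a)
s=sense();print(s['tool_pos'],s['tcp_rot'])
R=np.array(P['R']);print(P['vfov'],P['cx'],P['cy'],np.round(-R.T@np.array(P['t'])),np.round(R[2],3))
for l,z in(("packing_block",0),("block_grip",74)):
    print(l,[(np.round(r['at'],1).tolist(),round(r['conf'],2),np.round(atz("wrist",r['at'],z,P),1).tolist()) for r in pinpoint("wrist",l)[:3]])
print(proj("wrist",s['tool_pos'],P))
```

```text
[ 443.69566046 -305.22510376  231.45975422] [1.79990384e+02 1.30004451e-02 1.07266727e+02]
62.87379425394901 255.16395659957743 190.37889697929398 [ 421. -234.  376.] [ 0.086 -0.282 -0.955]
packing_block [([253.8, 164.5], 0.95, [443.6, -314.3, 0.0]), ([178.0, 103.2], 0.59, [338.9, -271.3, 0.0])]
block_grip [([252.5, 178.2], 0.72, [442.0, -312.2, 74.0]), ([157.9, 104.1], 0.7, [337.4, -270.3, 74.0])]
(np.float64(256.8268825270446), np.float64(246.51396595132164))
```

View pics/c.png

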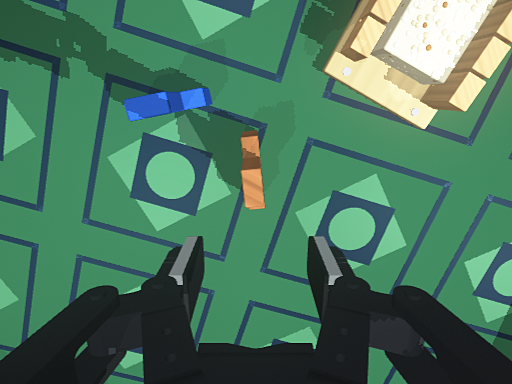

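The block shows at about (252,170), nearly aligned with the fingers, and the blue one is up and to the left at (170,100). I'll fit the block's silhouette.

```bash
cat >> h.py <<'E'
from scipy.optimize import minimize
import itertools
def boxpts(b): return np.array(list(itertools.product(*b)),float)
BLOCK=[[(-9,9),(-40,40),(0,52)],[(-9,9),(-18,18),(52,105)]]
def hullmask(cam,P,boxes,x,y,yaw,z0=0,S=4):
    R=Ro.from_euler('z',yaw,degrees=True).as_matrix(); m=np.zeros((384*S,512*S),np.uint8)
    for b in boxes:
        p=np.array([proj(cam,R@q+[x,y,z0],P) for q in boxpts(b)])
        cv2.fillConvexPoly(m,cv2.convexHull(np.round((p+.5)*S-.5).astype(np.int32)),1)
    return cv2.resize(m.astype(np.float32),(512,384),interpolation=cv2.INTER_AREA)
def fit(cam,P,mask,boxes,x0,z0=0,d=(6,6,6)):
    f=lambda v:1-np.minimum(h:=hullmask(cam,P,boxes,*v,z0=z0),mask).sum()/np.maximum(h,mask).sum()
    r=minimize(f,x0,method='Nelder-Mead',options=dict(initial_simplex=np.array(x0)+np.vstack([np.zeros(3),np.diag(d)]),maxiter=150,xatol=.05,fatol=1e-4)); return np.round(r.x,2),round(r.fun,3)
def near(m,at):
    n,l=cv2.connectedComponents(m.astype(np.uint8)); ys,xs=np.nonzero(m); i=np.argmin((xs-at[0])**2+(ys-at[1])**2); return (l==l[ys[i],xs[i]]).astype(np.float32)
E
python3 - <<'E'
from h import *
a=np.load("c.npy");P=camera_params("wrist")
hsv=cv2.cvtColor(a,cv2.COLOR_BGR2HSV)
m=near((hsv[...,0]<22)&(hsv[...,1]>90)&(hsv[...,2]>40),(252,170))
print(m.sum(),fit("wrist",P,m,BLOCK,[444,-314,17]))
P=camera_params("wrist")
nm=[r for r in masks_of("wrist","packing_block") if r['pixels'][165:175,245:260].any()][0]['pixels'].astype(np.float32)
print(nm.sum(),fit("wrist",P,nm,BLOCK,[444,-314,17]))
E
```

```text
1460.0 (array([ 442.12, -313.42,   22.49]), np.float64(0.053))
1477.0 (array([ 442.61, -313.97,   22.93]), np.float64(0.048))
```

>>> step_arm(
  newtons=80,
  targets=[
    {"dp": [-0.039, -0.019, 0.2], "angular": [0, 0, -0.03], "fingers": 0.4},
    {"dp": [-0.039, -0.019, 0.4], "angular": [0, 0, -0.03], "fingers": 0.4},
    {"dp": [-0.039, -0.019, 0.6], "angular": [0, 0, -0.03], "fingers": 0.4},
    {"dp": [-0.039, -0.019, 0.75], "angular": [0, 0, -0.03], "fingers": 0.4},
    {"dp": [-0.039, -0.019, 0.83], "angular": [0, 0, -0.03], "fingers": 0.4},
    {"dp": [-0.039, -0.019, 0.87], "angular": [0, 0, -0.03], "fingers": 0.4},
    {"dp": [-0.039, -0.019, 0.87], "angular": [0, 0, -0.03], "fingers": 0.4},
    {"dp": [-0.039, -0.019, 0.87], "angular": [0, 0, -0.03], "fingers": 0.4},
  ],
)

```text
time: 6.1
tool_pos: [443.0, -315.0, 58.7]
tcp_rot: [179.9, 0.1, 112.6]
ft_force: [0.3, -0.3, 0.3]
finger_gap: 51.3
grip_force: 0.0
```

>>> step_arm(
  newtons=80,
  targets=[
    {"dp": [0, 0, 0], "angular": [0, 0, 0], "fingers": 1},
    {"dp": [0, 0, 0], "angular": [0, 0, 0], "fingers": 1},
    {"dp": [0, 0, 0], "angular": [0, 0, 0], "fingers": 1},
    {"dp": [0, 0, 0], "angular": [0, 0, 0], "fingers": 1},
    {"dp": [0, 0, 0], "angular": [0, 0, 0], "fingers": 1},
    {"dp": [0, 0, 0], "angular": [0, 0, 0], "fingers": 1},
    {"dp": [0, 0, 0], "angular": [0, 0, 0], "fingers": 1},
    {"dp": [0, 0, 0], "angular": [0, 0, 0], "fingers": 1},
  ],
)

```text
time: 7.1
tool_pos: [442.6, -314.6, 58.0]
tcp_rot: [180.0, 0.1, 112.6]
ft_force: [-1.4, 1.3, 4.9]
finger_gap: 17.1
grip_force: 77.9
```

>>> step_arm(
  targets=[
    {"dp": [0, 0, -0.15], "angular": [0, 0, 0], "fingers": 1},
    {"dp": [0, 0, -0.4], "angular": [0, 0, 0], "fingers": 1},
    {"dp": [0, 0, -0.65], "angular": [0, 0, 0], "fingers": 1},
    {"dp": [0.05, 0.06, -0.87], "angular": [0, 0, 0.04], "fingers": 1},
    {"dp": [0.25, 0.27, -0.87], "angular": [0, 0, 0.1], "fingers": 1},
    {"dp": [0.45, 0.48, -0.87], "angular": [0, 0, 0.15], "fingers": 1},
    {"dp": [0.58, 0.63, -0.87], "angular": [0, 0, 0.203], "fingers": 1},
    {"dp": [0.58, 0.63, -0.87], "angular": [0, 0, 0.203], "fingers": 1},
  ],
)

```text
time: 8.1
tool_pos: [514.6, -156.0, 230.8]
tcp_rot: [-180.0, -0.0, 76.2]
ft_force: [0.2, 0.4, -1.1]
finger_gap: 16.9
grip_force: 78.1
```

>>> step_arm(
  targets=[
    {"dp": [0.25, 0.05, 0], "angular": [0, 0, 0], "fingers": 1},
    {"dp": [0.5, 0.1, 0], "angular": [0, 0, 0], "fingers": 1},
    {"dp": [0.7, 0.13, 0], "angular": [0, 0, 0], "fingers": 1},
    {"dp": [0.84, 0.16, 0], "angular": [0, 0, 0], "fingers": 1},
    {"dp": [0.84, 0.16, 0], "angular": [0, 0, 0], "fingers": 1},
    {"dp": [0.84, 0.16, 0], "angular": [0, 0, 0], "fingers": 1},
    {"dp": [0.84, 0.16, 0], "angular": [0, 0, 0], "fingers": 1},
    {"dp": [0.84, 0.16, 0], "angular": [0, 0, 0], "fingers": 1},
  ],
)

```text
time: 9.1
tool_pos: [585.2, -4.4, 231.4]
tcp_rot: [180.0, 0.0, 76.0]
ft_force: [-0.0, 0.4, -1.2]
finger_gap: 17.2
grip_force: 78.2
```

Run:
```python
from h import *
import pickle
s=sense();print(s['tool_pos'],s['tcp_rot'],s['finger_gap'],s['ft_force'])
P=camera_params("wrist");a=snapshot("wrist")
cv2.imwrite("pics/d.png",cv2.resize(a,(800,600)))
D={'img':a,'P':P}
for l in("narrow_bar","wide_bar","cutting_box","packing_block"):
    r=masks_of("wrist",l);D[l]=r;print(l,[(np.round(x['at']).tolist(),round(x['conf'],2),int(x['pixels'].sum())) for x in r[:3]])
for l,z in(("narrow_bar_center",35),("wide_bar_center",35),("cutting_box",0)):
    print(l,[(np.round(r['at'],1).tolist(),round(r['conf'],2),np.round(atz("wrist",r['at'],z,P),1).tolist()) for r in pinpoint("wrist",l)[:2]])
pickle.dump(D,open("d.pkl","wb"))
```

```text
[585.18859377  -4.37988967 231.39358662] [1.79991643e+02 9.01469209e-03 7.60181286e+01] 17.15858929869823 [-0.00487614  0.36021611 -1.21085846]
narrow_bar [([272.0, 127.0], 0.56, 3454)]
wide_bar [([279.0, 219.0], 0.83, 678)]
cutting_box [([238.0, 134.0], 0.76, 14987)]
packing_block [([256.0, 258.0], 0.56, 8332), ([151.0, 378.0], 0.38, 33)]
narrow_bar_center [([263.4, 148.6], 0.62, [597.4, 9.4, 35.0])]
wide_bar_center []
cutting_box [([285.3, 142.9], 0.29, [623.8, 3.7, 0.0])]
```

View pics/d.png

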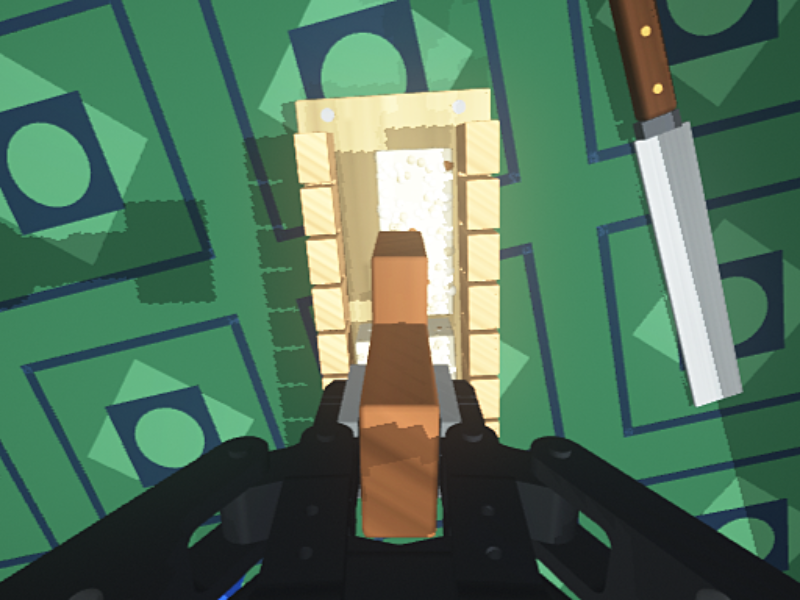

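The view shows the fence on the right (inner top edge at x~460) and the rail on the left. The narrow bar's top starts at (377,152)–(447,148), and the gap lies to its left. Next I'll fit the box and bar poses from these corners and check the pose of the held block.

Run:
```python
from h import *
import pickle
from scipy.optimize import least_squares
D=pickle.load(open("d.pkl","rb"));P=D['P'];a=D['img']
L=[((-67,155,15),(296,100)),((67,155,15),(490,90)),((62,132,70),(499,121)),((42,132,70),(467,122)),((-62,132,55),(294,134)),((-42,132,55),(329,133))]
S=.64
def res(v):
    R=Ro.from_euler('z',v[2],degrees=True).as_matrix()
    return np.concatenate([np.array(proj("wrist",R@np.array(q)+[v[0],v[1],0],P))-np.array(p)*S for q,p in L])
r=least_squares(res,[577,-48,-14]);print("box",r.x.round(2),r.fun.round(1))
np.save("box.npy",r.x)
Rb=Ro.from_euler('z',r.x[2],degrees=True).as_matrix()
inb=lambda X:(Rb.T@(np.array(X)-[r.x[0],r.x[1],0])).round(1)
for p in((377,152),(447,148),(377,225),(455,287)):print("bar top pt",p,inb(atz("wrist",(p[0]*S,p[1]*S),55,P)))
T=sense()['tool_pos'];print("tcp in box",inb(T))
Rt=Ro.from_euler('z',76-90,degrees=True).as_matrix()
for q in((-9,40,52),(9,40,52),(-9,18,52),(9,18,52),(-9,18,105),(9,18,105),(-9,40,0),(9,40,0)):
    print("block",q,np.round(np.array(proj("wrist",Rt@np.array(q)+[T[0],T[1],T[2]-58],P))/S))
cv2.imwrite("pics/e.png",cv2.resize(a[70:230,170:350],(720,640),interpolation=cv2.INTER_CUBIC)[:600])
```

```text
box [577.98 -51.6  -10.84] [-0.3  0.3  1.1 -0.8  0.7  0.1 -0.7  0.8  0.5  0.1 -1.3 -0.5]
bar top pt (377, 152) [-11.9 118.6  55. ]
bar top pt (447, 148) [ 31.9 118.5  55. ]
bar top pt (377, 225) [-15.  73.  55.]
bar top pt (455, 287) [34.9 28.  55. ]
tcp in box [ -1.8  48.8 231.4]
block (-9, 40, 52) [371. 256.]
block (9, 40, 52) [428. 256.]
block (-9, 18, 52) [372. 323.]
block (9, 18, 52) [427. 323.]
block (-9, 18, 105) [359. 405.]
block (9, 18, 105) [440. 405.]
block (-9, 40, 0) [378. 229.]
block (9, 40, 0) [421. 229.]
```

View pics/e.png

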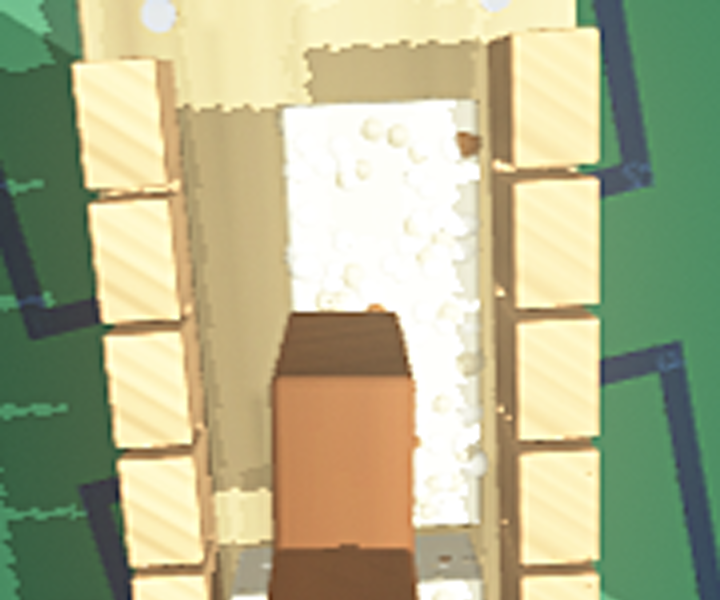

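Run:
```python
from h import *
import pickle
from scipy.optimize import least_squares
D=pickle.load(open("d.pkl","rb"));P=D['P']
C=lambda u,v:np.array([170+u/4-.4,70+v/4-.4])
L=[((-67,155,15),np.array((296,100))*.64),((67,155,15),np.array((490,90))*.64),((62,132,70),C(598,27)),((42,132,70),C(512,31)),((-62,132,55),C(73,64)),((-42,132,55),C(157,58))]
E=[(-62,55,C(88,205)),(-62,55,C(104,335)),(-62,55,C(118,460)),(-62,55,C(132,578)),(-42,55,C(170,200)),(-42,55,C(182,325)),(-42,55,C(193,448)),(-42,55,C(203,570)),
 (62,70,C(600,175)),(62,70,C(600,315)),(62,70,C(600,450)),(62,70,C(600,570)),(42,70,C(514,180)),(42,70,C(516,325)),(42,70,C(516,455)),(42,70,C(517,575))]
def toB(v,px,z):
    R=Ro.from_euler('z',v[2],degrees=True).as_matrix(); return R.T@(atz("wrist",px,z,P)-[v[0],v[1],0])
def res(v):
    o=[]
    for q,p in L:o+=list(toB(v,p,q[2])[:2]-np.array(q[:2]))
    for x,z,p in E:o.append(toB(v,p,z)[0]-x)
    return np.array(o)
r=least_squares(res,[577,-48,-12],loss='soft_l1');v=r.x;print("box",v.round(2),res(v).round(1))
np.save("box.npy",v)
for p in((282,107),(288,230),(292,305),(476,100),(480,320),(479,525)):print("bar",p,toB(v,C(*p),55).round(1))
wb=[toB(v,C(*p),55).round(1) for p in((230,598),(275,540),(480,575))];print(wb)
T=sense()['tool_pos'];R=Ro.from_euler('z',v[2],degrees=True).as_matrix();print("tcp",(R.T@(T-[v[0],v[1],0])).round(1))
# top & scene: box-mask fit check
BOX=[[(-67,67),(-155,155),(0,15)],[(-62,-42),(-132,132),(15,55)],[(42,62),(-132,132),(15,70)]]
for c in("top",):
    snapshot(c)
    m=masks_of(c,"cutting_box")[0]['pixels'];n=m.copy()
    for l in("narrow_bar","wide_bar"):
        for q in masks_of(c,l)[:1]: n|=q['pixels']
    P2=camera_params(c);A=hullmask(c,P2,BOX,*v);print(c,m.sum(),n.sum())
```

```text
box [577.5  -51.   -10.84] [ 1.  -0.2 -0.6 -1.3 -0.3  0.6  0.   0.8 -0.2 -0.2  0.2  0.  -0.4 -0.1
 -0.2  0.   0.1  0.2  0.  -0.4  0.3  0.5  0.6  0.8 -0.  -0.1 -0.6 -0.8]
bar (282, 107) [-12.4 119.   55. ]
bar (288, 230) [-13.   89.4  55. ]
bar (292, 305) [-13.2  70.5  55. ]
bar (476, 100) [ 35. 118.  55.]
bar (480, 320) [34.7 64.  55. ]
bar (479, 525) [33.1  8.3 55. ]
[array([-35.7,  -9.1,  55. ]), array([-22.2,   7.1,  55. ]), array([33. , -6.1, 55. ])]
tcp [ -1.2  48.3 231.4]
top 4190 5544
```

>>> step_arm(
  targets=[
    {"dp": [0.033, -0.07, 0], "angular": [0, 0, -0.01], "fingers": 1},
    {"dp": [0.066, -0.143, 0.1], "angular": [0, 0, -0.0175], "fingers": 1},
    {"dp": [0.066, -0.143, 0.25], "angular": [0, 0, -0.0175], "fingers": 1},
    {"dp": [0.066, -0.143, 0.4], "angular": [0, 0, -0.0175], "fingers": 1},
    {"dp": [0.066, -0.143, 0.5], "angular": [0, 0, -0.0175], "fingers": 1},
    {"dp": [0.066, -0.143, 0.53], "angular": [0, 0, -0.0175], "fingers": 1},
    {"dp": [0.066, -0.143, 0.53], "angular": [0, 0, -0.0175], "fingers": 1},
    {"dp": [0.066, -0.143, 0.53], "angular": [0, 0, -0.0175], "fingers": 1},
  ],
)

```text
time: 10.7
tool_pos: [561.7, 16.3, 126.7]
tcp_rot: [179.9, -0.0, 79.2]
ft_force: [0.0, -0.6, -0.1]
finger_gap: 16.9
grip_force: 78.3
```

```bash
cat >> h.py <<'E'
def tcpbox():
    v=np.load("box.npy");s=sense();R=Ro.from_euler('z',v[2],degrees=True).as_matrix()
    print("tcp box",(R.T@(s['tool_pos']-[v[0],v[1],0])).round(1),"rot",np.round(s['tcp_rot'],2),"f box",(R.T@s['ft_force']).round(1),'tau',np.round(s['wrist_torque'],2),s['finger_gap'].round(1),s['grip_force'],s['time'])
E
python3 - <<'E'
from h import *
tcpbox();P=camera_params("wrist");a=snapshot("wrist");import pickle;pickle.dump((P,a),open("f.pkl","wb"))
v=np.load("box.npy");R=Ro.from_euler('z',v[2],degrees=True).as_matrix()
b=cv2.resize(a,(800,600))
for q in [(-42,132,55),(-42,60,55),(42,132,70),(42,60,70),(-67,155,15),(67,155,15)]:
    p=np.array(proj("wrist",R@np.array(q)+[v[0],v[1],0],P))/.64;cv2.circle(b,tuple(np.round(p).astype(int)),3,(255,0,255),-1)
cv2.imwrite("pics/f.png",b)
E
```

```text
Traceback (most recent call last):
  File "h.py", line 30, in tcpbox
    print("tcp box",(R.T@(s['tool_pos']-[v[0],v[1],0])).round(1),"rot",np.round(s['tcp_rot'],2),"f box",(R.T@s['ft_force']).round(1),'tau',np.round(s['wrist_torque'],2),s['finger_gap'].round(1),s['grip_force'],s['time'])
                                                                                                                                                                         ^^^^^^^^^^^^^^^^^^^^^
AttributeError: 'float' object has no attribute 'round'
```

```bash
sed -i "s/s\['finger_gap'\].round(1)/round(s['finger_gap'],1)/" h.py
python3 - <<'E'
from h import *
tcpbox();P=camera_params("wrist");a=snapshot("wrist");import pickle;pickle.dump((P,a),open("f.pkl","wb"))
v=np.load("box.npy");R=Ro.from_euler('z',v[2],degrees=True).as_matrix()
b=cv2.resize(a,(800,600))
for q in [(-42,132,55),(-42,60,55),(42,132,70),(42,60,70),(-67,155,15),(67,155,15)]:
    p=np.array(proj("wrist",R@np.array(q)+[v[0],v[1],0],P))/.64;cv2.circle(b,tuple(np.round(p).astype(int)),3,(255,0,255),-1)
cv2.imwrite("pics/f.png",b)
E
```

```text
tcp box [-28.1  63.1 126.7] rot [ 1.7988e+02 -2.0000e-02  7.9230e+01] f box [ 0.1 -0.6 -0.1] tau [-0.04 -0.02 -0.01] 16.9 78.2695984840393 10.7
```

View pics/f.png

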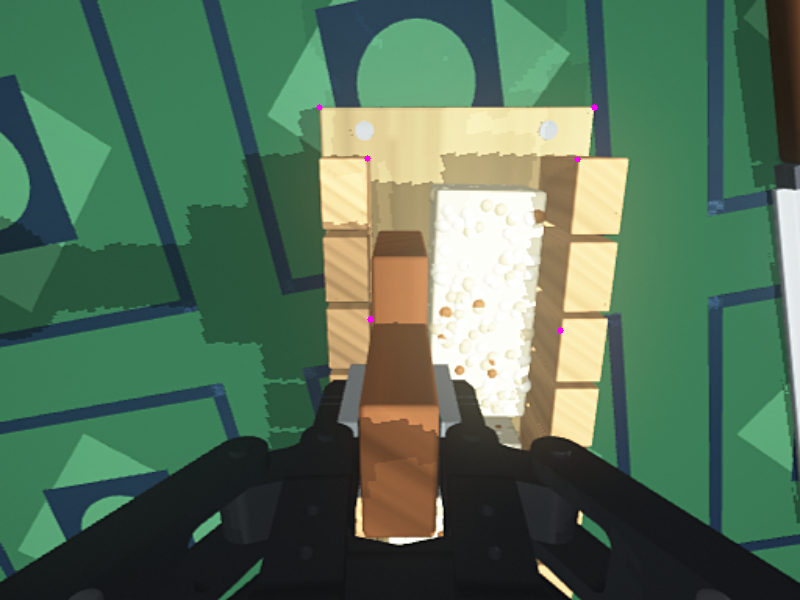

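The projected box points land on the real corners, so the box pose is good. The block hangs over the gap. I'll check the bar's edges once more.

Run:
```python
from h import *
import pickle
P,a=pickle.load(open("f.pkl","rb"));v=np.load("box.npy");R=Ro.from_euler('z',v[2],degrees=True).as_matrix()
for p in((433,191),(545,192),(432,290),(432,340),(434,413),(519,415),(535,300)):print(p,(R.T@(atz("wrist",(p[0]*.64,p[1]*.64),55,P)-[v[0],v[1],0])).round(1))
```

```text
(433, 191) [-13.6 118.5  55. ]
(545, 192) [ 34.7 118.   55. ]
(432, 290) [-13.2  74.   55. ]
(432, 340) [-12.7  49.3  55. ]
(434, 413) [-10.9  10.4  55. ]
(519, 415) [31.4  9.2 55. ]
(535, 300) [34.4 69.2 55. ]
```

>>> step_arm(
  targets=[
    {"dp": [0, 0, 0.04], "angular": [0, 0, 0], "fingers": 1},
    {"dp": [0, 0, 0.08], "angular": [0, 0, 0], "fingers": 1},
    {"dp": [0, 0, 0.12], "angular": [0, 0, 0], "fingers": 1},
    {"dp": [0, 0, 0.16], "angular": [0, 0, 0], "fingers": 1},
    {"dp": [0, 0, 0.2], "angular": [0, 0, 0], "fingers": 1},
    {"dp": [0, 0, 0.23], "angular": [0, 0, 0], "fingers": 1},
    {"dp": [0, 0, 0.25], "angular": [0, 0, 0], "fingers": 1},
    {"dp": [0, 0, 0.25], "angular": [0, 0, 0], "fingers": 1},
  ],
)

```text
time: 11.75
tool_pos: [560.6, 16.3, 75.0]
tcp_rot: [-180.0, 0.0, 79.2]
ft_force: [-0.7, -0.6, -0.3]
finger_gap: 17.2
grip_force: 78.3
```

Run:
```python
from h import *
tcpbox()
```

```text
tcp box [-29.2  63.   75. ] rot [-179.97    0.     79.23] f box [-0.5 -0.7 -0.3] tau [-0.   -0.01 -0.  ] 17.2 78.26784253120422 11.75
```

>>> step_arm(
  targets=[
    {"dp": [0, 0, 0.003], "angular": [0, 0, 0], "fingers": 1},
    {"dp": [0, 0, 0.006], "angular": [0, 0, 0], "fingers": 1},
    {"dp": [0, 0, 0.008], "angular": [0, 0, 0], "fingers": 1},
    {"dp": [0, 0, 0.01], "angular": [0, 0, 0], "fingers": 1},
    {"dp": [0, 0, 0.01], "angular": [0, 0, 0], "fingers": 1},
    {"dp": [0, 0, 0.01], "angular": [0, 0, 0], "fingers": 1},
    {"dp": [0, 0, 0.01], "angular": [0, 0, 0], "fingers": 1},
    {"dp": [0, 0, 0.01], "angular": [0, 0, 0], "fingers": 1},
  ],
)

```text
time: 12.75
tool_pos: [560.8, 16.3, 73.3]
tcp_rot: [180.0, 0.0, 79.2]
ft_force: [-0.2, -0.5, -0.0]
finger_gap: 17.2
grip_force: 78.3
```

Still no contact, so I'll lower a little more.

>>> step_arm(
  targets=[
    {"dp": [0, 0, 0.001], "angular": [0, 0, 0], "fingers": 1},
    {"dp": [0, 0, 0.002], "angular": [0, 0, 0], "fingers": 1},
    {"dp": [0, 0, 0.003], "angular": [0, 0, 0], "fingers": 1},
    {"dp": [0, 0, 0.004], "angular": [0, 0, 0], "fingers": 1},
    {"dp": [0, 0, 0.005], "angular": [0, 0, 0], "fingers": 1},
    {"dp": [0, 0, 0.006], "angular": [0, 0, 0], "fingers": 1},
    {"dp": [0, 0, 0.006], "angular": [0, 0, 0], "fingers": 1},
    {"dp": [0, 0, 0.006], "angular": [0, 0, 0], "fingers": 1},
  ],
)

```text
time: 13.75
tool_pos: [561.0, 16.4, 73.0]
tcp_rot: [180.0, -0.0, 79.2]
ft_force: [-2.9, 0.8, 7.4]
finger_gap: 17.3
grip_force: 79.6
```

Floor contact at 7 N, so the block is right down. I'll ease off slightly and push towards the fence.

>>> step_arm(
  targets=[
    {"dp": [0, 0.005, -0.003], "angular": [0, 0, 0], "fingers": 1},
    {"dp": [0, 0.015, -0.003], "angular": [0, 0, 0], "fingers": 1},
    {"dp": [0, 0.025, -0.003], "angular": [0, 0, 0], "fingers": 1},
    {"dp": [0, 0.035, -0.003], "angular": [0, 0, 0], "fingers": 1},
    {"dp": [0, 0.045, -0.003], "angular": [0, 0, 0], "fingers": 1},
    {"dp": [0, 0.053, -0.003], "angular": [0, 0, 0], "fingers": 1},
    {"dp": [0, 0.06, -0.003], "angular": [0, 0, 0], "fingers": 1},
    {"dp": [0, 0.06, -0.003], "angular": [0, 0, 0], "fingers": 1},
  ],
)

```text
time: 14.75
tool_pos: [572.8, 14.0, 73.0]
tcp_rot: [180.0, 0.0, 79.2]
ft_force: [-2.6, 0.7, 5.6]
finger_gap: 17.5
grip_force: 79.0
```

Run:
```python
from h import *
tcpbox()
```

```text
tcp box [-16.8  63.   73. ] rot [179.99   0.    79.23] f box [-2.7  0.1  5.6] tau [ 0.04  0.62 -0.02] 17.5 79.0328299999237 14.75
```

>>> step_arm(
  targets=[
    {"dp": [0, 0.002, -0.001], "angular": [0, 0, 0], "fingers": 1},
    {"dp": [0, 0.004, -0.002], "angular": [0, 0, 0], "fingers": 1},
    {"dp": [0, 0.006, -0.002], "angular": [0, 0, 0], "fingers": 1},
    {"dp": [0, 0.008, -0.002], "angular": [0, 0, 0], "fingers": 1},
    {"dp": [0, 0.01, -0.002], "angular": [0, 0, 0], "fingers": 1},
    {"dp": [0, 0.01, -0.002], "angular": [0, 0, 0], "fingers": 1},
    {"dp": [0, 0.01, -0.002], "angular": [0, 0, 0], "fingers": 1},
    {"dp": [0, 0.01, -0.002], "angular": [0, 0, 0], "fingers": 1},
  ],
)

```text
time: 15.75
tool_pos: [574.5, 13.7, 73.0]
tcp_rot: [180.0, 0.0, 79.2]
ft_force: [-2.1, 0.8, 2.8]
finger_gap: 17.4
grip_force: 78.7
```

Run:
```python
from h import *
tcpbox()
```

```text
tcp box [-15.1  63.   73. ] rot [180.     0.    79.23] f box [-2.3  0.4  2.8] tau [-0.04  0.37 -0.01] 17.4 78.66426587104797 15.75
```

Nearly there. I'll take 1.2 mm more and watch the force.

>>> step_arm(
  targets=[
    {"dp": [0, 0.001, 0], "angular": [0, 0, 0], "fingers": 1},
    {"dp": [0, 0.002, 0], "angular": [0, 0, 0], "fingers": 1},
    {"dp": [0, 0.003, 0], "angular": [0, 0, 0], "fingers": 1},
    {"dp": [0, 0.004, 0], "angular": [0, 0, 0], "fingers": 1},
    {"dp": [0, 0.005, 0], "angular": [0, 0, 0], "fingers": 1},
    {"dp": [0, 0.006, 0], "angular": [0, 0, 0], "fingers": 1},
    {"dp": [0, 0.006, 0], "angular": [0, 0, 0], "fingers": 1},
    {"dp": [0, 0.006, 0], "angular": [0, 0, 0], "fingers": 1},
  ],
)

```text
time: 16.75
tool_pos: [574.8, 13.6, 73.0]
tcp_rot: [-179.9, 0.0, 79.2]
ft_force: [-7.8, 1.1, 7.2]
finger_gap: 17.1
grip_force: 79.4
```

Run:
```python
from h import *
tcpbox();P=camera_params("wrist");a=snapshot("wrist")
cv2.imwrite("pics/g.png",cv2.resize(a[60:300,190:430],(720,600),interpolation=cv2.INTER_CUBIC))
```

```text
tcp box [-14.8  63.   73. ] rot [-1.7988e+02  1.0000e-02  7.9240e+01] f box [-7.8 -0.4  7.2] tau [0.12 1.53 0.05] 17.1 79.40511703491211 16.75
```

View pics/g.png

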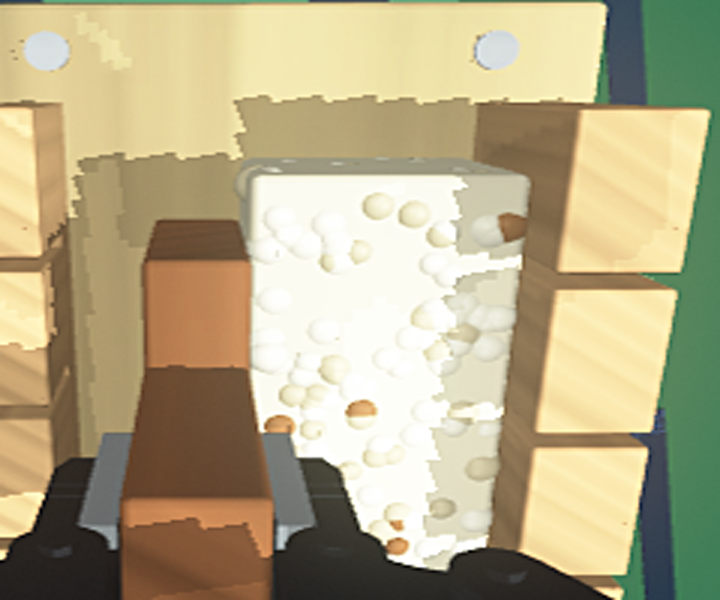

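The bar's fence-side edge meets the fence along the part I can see, and the push force has risen to 8 N at the expected flush position (-14.8, predicted -15). I'll firm the push slightly.

>>> step_arm(
  targets=[
    {"dp": [0, 0.001, 0], "angular": [0, 0, 0], "fingers": 1},
    {"dp": [0, 0.002, 0], "angular": [0, 0, 0], "fingers": 1},
    {"dp": [0, 0.003, -0.001], "angular": [0, 0, 0], "fingers": 1},
    {"dp": [0, 0.004, -0.001], "angular": [0, 0, 0], "fingers": 1},
    {"dp": [0, 0.004, -0.001], "angular": [0, 0, 0], "fingers": 1},
    {"dp": [0, 0.004, -0.001], "angular": [0, 0, 0], "fingers": 1},
    {"dp": [0, 0.004, -0.001], "angular": [0, 0, 0], "fingers": 1},
    {"dp": [0, 0.004, -0.001], "angular": [0, 0, 0], "fingers": 1},
  ],
)

```text
time: 17.8
tool_pos: [574.9, 13.5, 73.0]
tcp_rot: [-179.8, 0.0, 79.2]
ft_force: [-10.5, 0.4, 9.4]
finger_gap: 17.1
grip_force: 79.6
```

Run:
```python
from h import *
tcpbox();a=snapshot("top");cv2.imwrite("pics/i.png",cv2.resize(a[120:260,190:376],(797,600),interpolation=cv2.INTER_CUBIC))
```

```text
tcp box [-14.7  62.9  73. ] rot [-1.798e+02  3.000e-02  7.925e+01] f box [-10.3  -1.6   9.4] tau [0.19 2.06 0.13] 17.1 79.62412476539612 17.8
```

View pics/i.png

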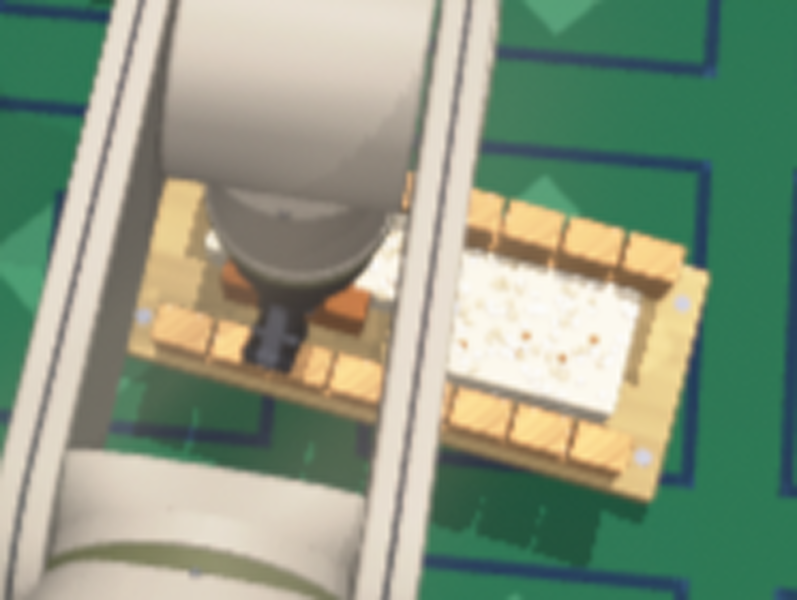

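The top view shows the wide bar still in place and the block beside the narrow bar. Part of the push may be going into floor friction, so I'll add one last small firming with less downward load.

>>> step_arm(
  targets=[
    {"dp": [0, 0.001, -0.001], "angular": [0, 0, 0], "fingers": 1},
    {"dp": [0, 0.002, -0.002], "angular": [0, 0, 0], "fingers": 1},
    {"dp": [0, 0.003, -0.002], "angular": [0, 0, 0], "fingers": 1},
    {"dp": [0, 0.004, -0.002], "angular": [0, 0, 0], "fingers": 1},
    {"dp": [0, 0.004, -0.002], "angular": [0, 0, 0], "fingers": 1},
    {"dp": [0, 0.004, -0.002], "angular": [0, 0, 0], "fingers": 1},
    {"dp": [0, 0.004, -0.002], "angular": [0, 0, 0], "fingers": 1},
    {"dp": [0, 0.004, -0.002], "angular": [0, 0, 0], "fingers": 1},
  ],
)

```text
time: 18.85
tool_pos: [575.0, 13.5, 73.0]
tcp_rot: [-179.7, 0.0, 79.3]
ft_force: [-12.6, 1.2, 8.6]
finger_gap: 17.4
grip_force: 79.7
```

Run:
```python
from h import *
tcpbox()
```

```text
tcp box [-14.6  62.9  73. ] rot [-1.7971e+02  3.0000e-02  7.9250e+01] f box [-12.5  -1.2   8.6] tau [0.2  2.31 0.15] 17.4 79.72215414047241 18.85
```

Steady 12.5 N push, with the block seated on the floor. Handing in now.

```bash
python3 -c "
from bench import hand_in
print(hand_in())"
```

```text
the job is handed in; nothing more can be done
None
```

The job is handed in: the wooden block is still gripped and seated on the channel floor, holding the narrower bar flush against the fence with about 12 N; the wider bar showed no shift in the last top view, and I didn't re-check the jar, mug and knife.

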